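# Swing out and lock the prop leg of a roll stand

### The job

Make the small film-roll stand ready for use: push its folded orange prop leg round with a fingertip until it comes up against the rubber stop, and lean on it there for about a second with a firm but measured push (about 12 N, never above 17 N). Then slide the blue-tabbed lock bolt fully home behind the end of the leg, so that the leg cannot fold back. Do not grip the leg, and leave the brass weight, the orange cap and the amber tape where they stand.

Things in the scene. Friction and masses are not known exactly. Their poses are not given: they have to be found in the camera images.
- prop_leg (a joint): Angle of the orange leg (rad, counterclockwise from above as it swings out): 0 along +y of leg_hinge, 1.57 along its -x; starts at 0.45 to 0.8. Stiff hinge (2 N at the push patch), stays where left. A rubber stop, set by hand, is first touched anywhere from 1.40 to 1.74: not measured, must be felt. Seated: still under over 8 N there for 0.3 s; over 17 N from the fingers strains it.
- leg_push (a point): Centre of the black push patch (34 mm long) on the leg, 92 mm from the hinge axis, 32 mm above the table. The leg is 16 mm wide, 24 mm high, underside 20 mm above the table, round end 130 mm from the axis. y points along the leg to its end, x across it: the finger stands on the +x side and pushes toward -x. At the stop the push grows about 10 N per mm here.
- leg_hinge (a point): Point on the upright hinge axis, 32 mm above the table; axes are the stand's (turned 0.2 to 0.45 rad about z). The post is 26 mm wide, its cap 55 mm high. The soft rubber stop, on a screw stud in a steel bracket 47 mm high, stands 62 mm from this axis on the side the leg swings toward.
- stand: Grey roll stand fixed to the table; origin on the hinge axis at table height. Its deck, 12 mm high, spans x 20 to 90 mm and y -35 to 75 mm and carries a fixed white film roll, 62 mm across, top at 57 mm, centred at x 57, y 20 mm.
- bolt_tab (a point): Centre of the blue tab on the steel lock bolt: 10 mm along x, 26 mm along y, 18 mm high, centre 49 mm above the table. +x is the way the bolt slides home, toward the hinge. Drawn back it lies 170 mm from the hinge axis along x, and 22 mm to +y of the line of the swung-out leg, beyond its end. Below it: guide 27 mm wide, 35 mm high, 142 to 187 mm from the axis; 6 mm plate out to 198 mm.
- lock_bolt (a joint): Travel of the lock bolt (m): 0 drawn back, grows as it slides toward +x of its tab, 0.025 fully home against its hard end. Starts at 0 to 0.004. Slides with about 2.5 N and stays where it is left. It runs in behind the leg's end (17 mm overlap), and does so freely only when the leg is out at its stop.
- brass_weight: Bystander: brass weight, 33 mm across, 37 mm high, loose; origin under its centre.
- orange_cap: Bystander: orange screw cap, 45 mm across, 31 mm high, loose; origin under its centre.
- amber_tape: Bystander: roll of amber tape lying flat, 66 mm across, 20 mm high, loose; origin under its centre.

How it is judged:
By the outcome, as a careful person would: the job done as asked, in the order asked, and still so for the second after the job is handed in, with the robot touching nothing.
It also fails if it takes over 67 s, if anything falls off the work surface, if the arm or the gripper's body presses on something with over 40 N, if the wrist force passes 120 N, or if a joint passes its speed limit or range.

### The arm

A 7-joint arm with a two-finger parallel gripper is mounted at the origin on a cart in front of the work surface, level with it; the furniture and walls round the work are solid. World frame = base frame: x ahead of the robot, y to its left, z up, the work surface at z = 0. Lengths are in m, angles in degrees, forces in N, time in s.
With the tool pointing down it reaches from about 0.425 to 0.875 m from the base axis. Payload 4.7 kg.
Tool frame: the origin (TCP) lies midway between the tips of the shut fingers; the grasp point (between the pads) lies 19 mm behind it; z points along the fingers, y is the line along which they close (so a half turn about z gives the same grasp; the last joint's range is limited). The gripper opens to 87 mm and grips with 3 to 60 N. Pads are 19 mm wide; open, the fingers measure 117 mm over their backs; the gripper's body (75 mm by 190 mm) begins 51 mm behind the grasp point.
Start: joints at [-75.682, 18.392, -4.016, 83.108, 1.295, 78.541, -3.26], TCP at [0.152, 0.632, 0.223] pointing down, gripper open.
Joint ranges: [-163.93, 163.93], [-17.29, 119.83], [-79.2, 71.16], [3.27, 140.29], [-89.18, 269.18], [5.43, 117.66], [-154.24, 154.24]. Speed limits (degrees/s): [147.25, 147.25, 180, 180, 180, 180, 180].

### API

Orientations are given as a 3x3 rotation matrix whose columns are the frame's x, y, z axes.
In Python, from station import readout, get_image, workorder gives the robot as it stands.
- The arm moves only by the tool arm_command, never from a script. Its argument "motion" is a list of rows, each a list of 6 numbers: the shift along the tool's x, y, z in m, then the turn, a rotation vector about the tool's x, y, z in rad. In form: [[dx, dy, dz, rx, ry, rz], ...]. A call has 1 to 5 rows; each row is the pose to reach, as a shift and turn from the pose commanded when the call began, along the tool's axes at that moment; what a row does not reach only later rows make up. A row lasts 1/10 s, in which the tool goes at most 50 mm and 8.59 degrees, less where a joint would pass 70% of its speed; a pose out of reach is approached as far as the arm can. A call with a gripper value outside its range is refused whole. "fingers" is the gripper command: -1 is shut, 1 is fully open, values between are in proportion, set as the call begins (left out, the last holds). The fingers move at their own pace and stop on an object; "squeeze" is the grip in N (left out, the last holds). Time passes only in rows, so rows that repeat a pose let the fingers close. It gives the time, the measured TCP pose, the force, the opening and the grip force at its end, in the units of the state.
- readout.observe(): the state, without advancing time (a new reading comes with each control period).
- get_image(name): name is "side" or "top"; returns a dict with "color" (400x640x3 uint8, red, green, blue), "vertical_fov" (degrees; the focal length in pixels is half the picture's height over the tangent of half this angle, whatever the lens; pixels are square), "cx", "cy" (the principal point, pixels), "R" (3x3) and "t" (3): a world point X has camera coordinates R X + t. Camera axes: x right, y down, z forward; pixel columns grow to the right and rows downward; lengths in m; the calibration is good to about 2 mm. A picture is of the moment at which its call begins. There is no depth.
- workorder.finish_job(): hands the job in; it is judged then, once.
The state is a dict: "time": time; "joint_positions": joint angles; "qvel": joint speeds; "effort": joint torques, N m; "tool_pos": TCP position; "ee_rot": TCP orientation; "ft_force": force on the tool from outside, world axes, zero at the start; "ft_torque": the same for the moment, N m; "opening": opening from 0.0 (shut) to 1.0 (fully open); "finger_force": force on a finger pad.
Only numpy, scipy, OpenCV 4.12 (cv2) and the standard library are available. Lean on these libraries where they do the work, as an engineer would, in place of code of your own. Each camera call takes 0.05 s, during which the arm holds its last target. There are 200 camera calls.

## Working session

There is one attempt and no reset: what is moved stays moved. The work goes in short steps, Python scripts to look and compute and a tool call to move; the robot and the scene stay as the last step left them, time stands still between calls to the robot, and variables do not carry over. Pictures are saved under pics/ and viewed, at most 10 in all, crops included, and the job is handed in when it is done.

Besides the shell and the picture viewer there is one more tool, called after ">>>" as name(argument=value, ...), one argument or row to a line, values as JSON. arm_command: Moves the arm, as the interface text tells. Its arguments: {"type":"object","properties":{"motion":{"type":"array"},"fingers":{"type":"number"},"squeeze":{"type":"number"}},"required":["motion"]}

```bash
mkdir -p pics; python3 - <<'E'
from station import readout,get_image
import cv2,numpy as np
s=readout.observe()
print(s['time'],s['tool_pos'],np.round(s['ee_rot'],3),s['ft_force'],s['opening'])
for n in('side','top'):
    i=get_image(n);cv2.imwrite(f'pics/{n}0.png',i['color'][...,::-1]);np.savez(f'{n}0.npz',**i)
    print(n,i['vertical_fov'],i['cx'],i['cy'],np.round(-np.array(i['R']).T@i['t'],3),np.round(i['R'],2).tolist())
E
```

```text
0.0 [0.15174681 0.63147619 0.22147167] [[-0.972  0.234 -0.   ]
 [ 0.234  0.972 -0.002]
 [-0.    -0.002 -1.   ]] [-0.17749022 -0.49992958  0.37084157] 1.0006582162335316
side 44.51601405450076 315.44003946417024 199.12105574564745 [0.426 1.171 0.467] [[-1.0, -0.09, 0.02], [-0.06, 0.44, -0.89], [0.07, -0.89, -0.45]]
top 45.150948610006466 315.1012769279814 199.9746315679311 [0.335 0.396 0.944] [[-0.02, -1.0, -0.0], [-0.98, 0.02, -0.2], [0.2, 0.0, -0.98]]
```

View pics/top0.png

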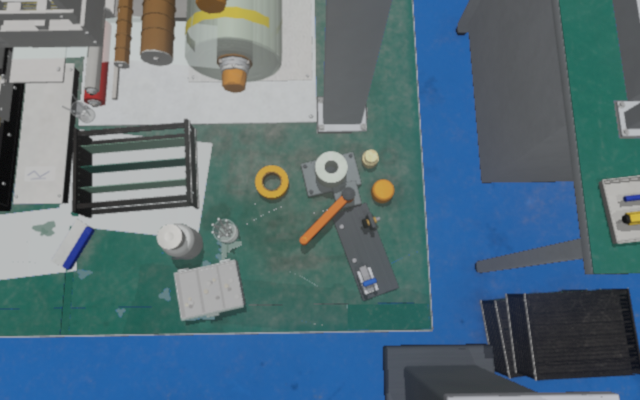

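View pics/side0.png

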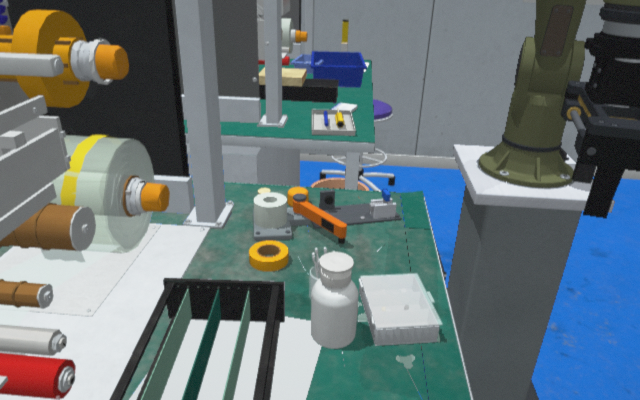

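The top view shows the hinge cap at about (349,195) and the leg's round end at (304,241). The roll is at (331,166), the blue tab at (368,283), and the stop bracket near (371,222). The weight is at (370,158), the cap at (383,190) and the tape at (271,182). Next I'll measure these points.

```bash
cat > h.py <<'E'
import numpy as np,cv2
def load(n):return dict(np.load(n+'.npz'))
def ray(i,p):
    f=200/np.tan(np.radians(i['vertical_fov'])/2);R=i['R']
    d=R.T@np.array([(p[0]-i['cx'])/f,(p[1]-i['cy'])/f,1]);return -R.T@i['t'],d
def onz(i,p,z):
    c,d=ray(i,p);return c+d*(z-c[2])/d[2]
def proj(i,X):
    f=200/np.tan(np.radians(i['vertical_fov'])/2);c=i['R']@X+i['t'];return c[:2]/c[2]*f+[i['cx'],i['cy']]
def tri(i,p,j,q):
    a,d=ray(i,p);b,e=ray(j,q);s=np.linalg.lstsq(np.c_[d,-e],b-a,rcond=None)[0]
    A=a+s[0]*d;B=b+s[1]*e;return (A+B)/2,np.linalg.norm(A-B)
def blobs(i,lo,hi,box,amin=8):
    h=cv2.cvtColor(i['color'],cv2.COLOR_RGB2HSV);m=cv2.inRange(h,lo,hi);k=np.zeros_like(m);x0,y0,x1,y1=box;k[y0:y1,x0:x1]=m[y0:y1,x0:x1]
    c,_=cv2.findContours(k,cv2.RETR_EXTERNAL,cv2.CHAIN_APPROX_NONE)
    return [x for x in c if len(x)>4 and cv2.contourArea(x)>=amin]
E
python3 - <<'E'
from h import *
t=load('top0');s=load('side0')
for nm,i,box in(('top',t,(240,140,430,310)),('side',s,(230,170,420,290))):
    for col,lo,hi in(('or',(5,150,90),(22,255,255)),('bl',(105,120,60),(125,255,255)),('wh',(0,0,170),(40,60,255))):
        for c in blobs(i,lo,hi,box):
            r=cv2.minAreaRect(c);print(nm,col,np.round(r[0],1),np.round(r[1],1),round(r[2],1),cv2.contourArea(c))
a=cv2.resize(t['color'][140:310,240:420,::-1],None,fx=4,fy=3.5,interpolation=cv2.INTER_CUBIC)
a=cv2.resize(t['color'][150:300,240:420,::-1],None,fx=4,fy=4,interpolation=cv2.INTER_CUBIC)
b=cv2.resize(s['color'][170:270,240:420,::-1],None,fx=4,fy=4,interpolation=cv2.INTER_CUBIC)
cv2.imwrite('pics/ct.png',a);cv2.imwrite('pics/cs.png',b)
E
```

```text
top or [322.3 220.8] [ 8.5 61.5] 45.0 446.0
top or [382.5 190. ] [20. 21.] 90.0 324.0
top or [271.5 181.5] [31. 31.] 90.0 772.0
top bl [369.4 281.7] [ 4.6 13.6] 68.2 48.5
top bl [425.5 200. ] [120.   7.] 90.0 388.5
top wh [370.  155.5] [11. 14.] 90.0 118.0
side or [268. 255.] [30. 38.] 90.0 870.5
side or [316. 214.] [72.5 23.9] 40.5 902.5
side bl [334.5 175.5] [ 3. 19.] 90.0 33.0
side bl [391. 185.] [30. 56.] 90.0 853.5
side bl [310.5 178. ] [16. 21.] 90.0 260.0
side wh [264.  190.5] [ 5. 12.] 90.0 49.5
```

View pics/ct.png

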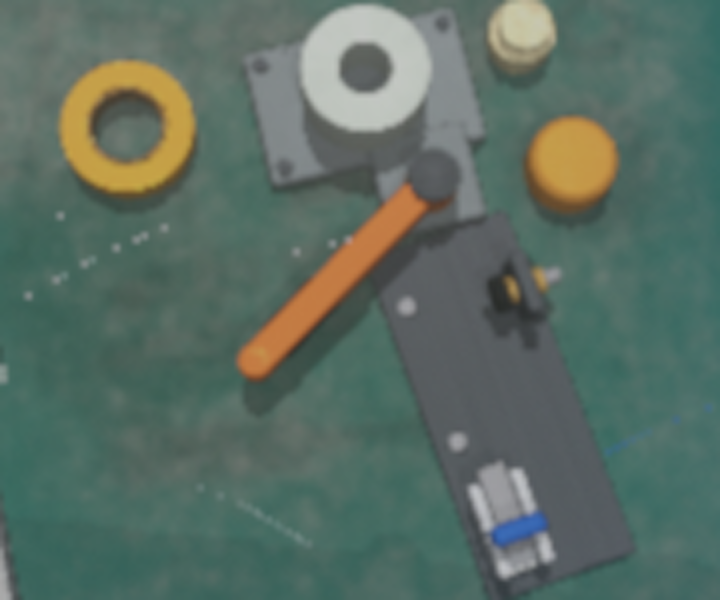

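View pics/cs.png

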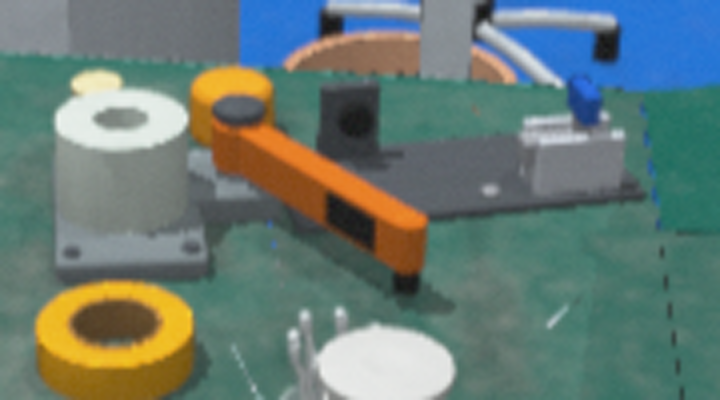

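The crops agree with that. The hinge cap is at (348.5,193.5), the leg end at about (303,241), and the tab at (369.7,282). The black patch faces world +y (left in the top view), and the stop is right of the leg.

```bash
python3 - <<'E'
from h import *
t=load('top0');s=load('side0')
H,e1=tri(t,(348.5,193.0),s,(240+239/4,170+108/4));print('hinge tri',H,e1)
Hz=onz(t,(348.5,193.3),.055);print('hinge onz',Hz)
B,e2=tri(t,(369.8,282),s,(240+585/4,170+96/4));print('tab tri',B,e2); Bz=onz(t,(369.8,281.8),.057);print(Bz)
c=max(blobs(t,(5,150,90),(22,255,255),(290,180,348,250)),key=cv2.contourArea)
P=np.array([onz(t,p[0],.044)[:2] for p in c]);d=P-Hz[:2];r=np.linalg.norm(d,axis=1);print('leg max r',r.max())
rr=(cv2.minAreaRect(P.astype(np.float32)*1000));print(rr)
v=cv2.fitLine(P[(r<.11)&(r>.03)].astype(np.float32),cv2.DIST_L2,0,.01,.01).ravel();print('leg dir',v, np.degrees(np.arctan2(v[1],v[0])))
n=np.array([-v[1],v[0]]);print('hinge offset from leg line mm',1e3*n@(Hz[:2]-v[2:]))
w=Bz[:2]-Hz[:2];print('hinge->tab',w,np.linalg.norm(w),np.degrees(np.arctan2(w[1],w[0])))
for nm,p,z in(('brass',(370,157),.037),('cap',(382.5,189),.031),('tape',(271.5,181.5),.02),('roll',(240+366/4,150+68/4),.057)):print(nm,onz(t,p,z))
g=lambda x,y,z:onz(t,(240+x/4,150+y/4),z)[:2]
for nm,a,b,z in(('deckL',(248,62),(272,185),.012),('plateR',(503,215),(632,548),.006),('deckB',(272,185),(375,165),.012),('deckR',(453,12),(482,135),.012),('railL',(476,488),(500,572),.035),('railR',(518,470),(546,555),.035)):
    q=g(*b,z)-g(*a,z);print(nm,g(*a,z),g(*b,z),np.degrees(np.arctan2(q[1],q[0])))
print('stop bracket',g(530,285,.047),g(500,290,.03))
E
```

```text
hinge tri [0.52485174 0.33223462 0.04815858] 0.002670948320419611
hinge onz [0.52417528 0.33273195 0.055     ]
tab tri [0.35748257 0.29814354 0.04911684] 0.0019429385788404785
[0.35859884 0.29889518 0.057     ]
leg max r 0.12907085256781245
((474.56268310546875, 382.8017578125), (16.109460830688477, 117.1484146118164), 44.41394805908203)
leg dir [ 0.720113   -0.6938568   0.47560143  0.38175708] -43.936188
hinge offset from leg line mm -1.6003426199156436
hinge->tab [-0.16557643 -0.03383678] 0.1689984704838473 -168.45020954431186
brass [0.59998894 0.28727839 0.037     ]
cap [0.5367847  0.26469591 0.031     ]
tape [0.55787816 0.48159881 0.02      ]
roll [0.57553508 0.3638039  0.057     ]
deckL [0.59181075 0.42124772] [0.52864282 0.40999405] -169.89846364131805
plateR [0.51286245 0.2956195 ] [0.34930926 0.23959528] -161.09139567093777
deckB [0.52864282 0.40999405] [0.53795977 0.35879859] -79.68574583368878
deckR [0.61621006 0.31770807] [0.55237929 0.30524833] -168.9547790665549
railL [0.37758    0.31600957] [0.33884259 0.30615829] -165.73161446704984
railR [0.38562617 0.29605807] [0.34626841 0.28451877] -163.65939472273416
stop bracket [0.47130399 0.28849234] [0.4716943  0.30094038]
```

```bash
cat >> h.py <<'E'
from scipy.spatial.transform import Rotation as Ro
H=np.array([.5245,.3325]);YAW=11.8
def leg(th,r,off):  # th deg leg angle in stand frame; off toward +x of leg
    a=np.radians(YAW+90+th);u=np.array([np.cos(a),np.sin(a)]);return H+r*u+off*np.array([u[1],-u[0]])
def cmd(p,yaw):     # p world target xyz, yaw deg = world angle of tool x, tool down
    from station import readout
    s=readout.observe();R=np.array(s['ee_rot']);c,n=np.cos(np.radians(yaw)),np.sin(np.radians(yaw))
    T=np.array([[c,n,0],[n,-c,0],[0,0,-1.]]);d=R.T@(np.array(p)-s['tool_pos']);w=Ro.from_matrix(R.T@T).as_rotvec()
    return np.round(np.r_[d,w],4).tolist()
E
python3 - <<'E'
from h import *
t=load('top0');s=load('side0')
print(tri(t,(225,222),s,(320,250)),onz(t,(225,232),.03),tri(t,(172,237),s,(337,262)))
print(leg(34.3,.092,0),leg(34.3,.092,.045))
p=leg(34.3,.092,.045)
print(cmd([*p,.2],136.1))
E
```

```text
(array([0.46776928, 0.56089125, 0.07716278]), np.float64(0.0035281366648783267)) [0.45753948 0.56944078 0.03      ] (array([0.43848476, 0.64520137, 0.11445908]), np.float64(0.0008202394130531311))
[0.4582093  0.39629297] [0.48941238 0.42871777]
[-0.3757, -0.1183, 0.0218, -0.0016, 0.0005, 0.5305]
```

>>> arm_command(
  motion=[
    [-0.047,-0.015,0,0,0,0.07],
    [-0.094,-0.03,0,0,0,0.14],
    [-0.141,-0.045,0,0,0,0.21],
    [-0.188,-0.06,0,0,0,0.28],
    [-0.235,-0.075,0,0,0,0.35],
  ],
  fingers=-1,
  squeeze=40,
)

```text
time: 0.6
tool_pos: [0.3642, 0.5027, 0.2222]
ee_rot: [[-0.832, 0.555, -0.0], [0.555, 0.832, -0.0], [0.0, -0.0, -1.0]]
ft_force: [0.8, 0.2, -0.5]
opening: 0.626
finger_force: 0.0
```

```bash
python3 - <<'E'
from h import *
print(cmd([*leg(34.3,.092,.045),.2],136.1))
E
```

```text
[-0.1452, 0.0079, 0.0222, -0.0004, 0.0, 0.1777]
```

>>> arm_command(
  motion=[
    [-0.048,0.003,0.01,0,0,0.09],
    [-0.096,0.006,0.02,0,0,0.178],
    [-0.145,0.008,0.022,0,0,0.178],
    [-0.145,0.008,0.022,0,0,0.178],
    [-0.145,0.008,0.022,0,0,0.178],
  ],
)

```text
time: 1.1
tool_pos: [0.4893, 0.429, 0.1998]
ee_rot: [[-0.72, 0.694, -0.001], [0.694, 0.72, -0.001], [-0.0, -0.001, -1.0]]
ft_force: [0.0, 0.3, 0.4]
opening: 0.173
finger_force: 0.0
```

```bash
python3 - <<'E'
from h import *
print(cmd([*leg(34.3,.092,.045),.026],136.1))
E
```

```text
[-0.0003, 0.0001, 0.1738, -0.0013, 0.0002, -0.0013]
```

>>> arm_command(
  motion=[
    [0,0,0.045,0,0,0],
    [0,0,0.09,0,0,0],
    [0,0,0.135,0,0,0],
    [0,0,0.174,0,0,0],
    [0,0,0.174,0,0,0],
  ],
)

```text
time: 1.6
tool_pos: [0.4821, 0.429, 0.0201]
ee_rot: [[-0.724, 0.689, -0.01], [0.689, 0.724, -0.008], [0.002, -0.012, -1.0]]
ft_force: [-1.2, -0.6, -0.1]
opening: 0.004
finger_force: 0.0
```

>>> arm_command(
  motion=[
    [0,-0.005,0,0,0,0],
    [0,-0.01,0,0,0,0],
    [0,-0.014,0,0,0,0],
    [0,-0.016,0,0,0,0],
    [0,-0.018,0,0,0,0],
  ],
)

```text
time: 2.1
tool_pos: [0.4761, 0.4181, 0.028]
ee_rot: [[-0.722, 0.692, 0.001], [0.692, 0.722, 0.002], [0.0, 0.002, -1.0]]
ft_force: [-0.5, -0.4, -0.0]
opening: 0.005
finger_force: 0.0
```

```bash
python3 - <<'E'
from h import *
from station import readout,get_image
for n in('side','top'):
    i=get_image(n);np.savez(f'{n}1.npz',**i)
    c=i['color'][170:290,240:420,::-1] if n=='side' else i['color'][150:300,240:420,::-1]
    globals()[n]=cv2.resize(c,None,fx=3,fy=3,interpolation=cv2.INTER_CUBIC)
h=min(side.shape[0],top.shape[0]);cv2.imwrite('pics/a1.png',cv2.resize(np.vstack([side,top])[:],None,fx=.7,fy=.7))
E
```

```text
(no output)
```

View pics/a1.png

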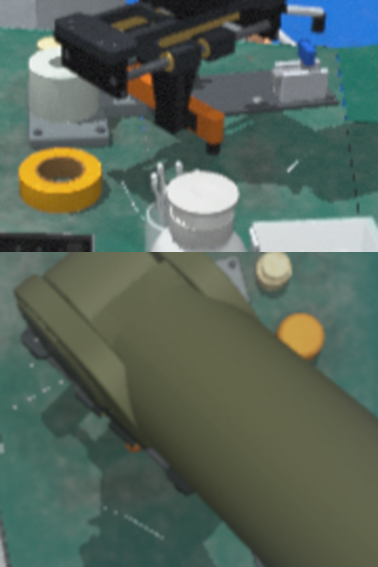

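The finger stands beside the black patch on the correct side (side view, around (170,110) in this picture). The gripper body is clear above the roll. The arm hides the leg in the top view, so I'll push by feel along the arc.

```bash
cat >> h.py <<'E'
def where():
    from station import readout
    s=readout.observe();p=np.array(s['tool_pos']);R=np.array(s['ee_rot']);d=p[:2]-H
    # given tool x along leg: offset = 15 mm (half fingers) + 8 (half leg) when touching
    off=.023;r=np.sqrt(d@d-off**2);th=np.degrees(np.arctan2(d[1],d[0])+np.arcsin(off/np.hypot(*d)))-90-YAW
    th%=360
    yw=np.degrees(np.arctan2(R[1,0],R[0,0]))-90-YAW
    f=np.array(s['ft_force']);print('t',s['time'],'th',round(th,2),'r',round(r*1e3,1),'toolyaw',round(yw%360,2),'z',p[2],'f tool',np.round(R.T@f,2),'qv',np.abs(s['qvel']).max().round(2));return th
def arc(ths):
    for t in ths:print(t,cmd([*leg(t,.092,.023),.028],YAW+90+t))
E
python3 -c "
from h import *
where();arc([34.3,37,40,43,46,49])"
```

```text
t 2.2 th 31.52 r 95.4 toolyaw 34.43 z 0.027257833900910935 f tool [-0.1   0.26 -0.45] qv 0.72
34.3 [-0.0022, -0.0046, -0.0007, 0.0009, -0.0001, 0.0023]
37 [-0.0012, -0.009, -0.0008, 0.0009, -0.0001, -0.0449]
40 [-0.0003, -0.0139, -0.0008, 0.0009, -0.0, -0.0972]
43 [0.0003, -0.0188, -0.0008, 0.0009, -0.0, -0.1496]
46 [0.0006, -0.0237, -0.0008, 0.0009, 0.0, -0.2019]
49 [0.0007, -0.0287, -0.0008, 0.0009, 0.0, -0.2543]
```

>>> arm_command(
  motion=[
    [-0.002,-0.0025,-0.0007,0,0,0],
    [-0.002,-0.0046,-0.0007,0,0,0],
    [-0.0015,-0.007,-0.0007,0,0,-0.02],
    [-0.001,-0.0095,-0.0007,0,0,-0.05],
    [-0.0005,-0.012,-0.0007,0,0,-0.077],
  ],
)

```text
time: 2.7
tool_pos: [0.4683, 0.4087, 0.0275]
ee_rot: [[-0.775, 0.632, 0.001], [0.632, 0.775, 0.001], [-0.001, 0.001, -1.0]]
ft_force: [2.7, 0.5, -0.8]
opening: 0.005
finger_force: 1.0
```

```bash
python3 -c "
from h import *
t=where();arc([41,44,47,50,53])"
```

```text
t 2.7 th 38.65 r 91.9 toolyaw 38.98 z 0.02745332414547774 f tool [-1.83  2.08  0.84] qv 13.62
41 [0.001, -0.0038, -0.0006, 0.0013, 0.0007, -0.0352]
44 [0.0019, -0.0087, -0.0006, 0.0013, 0.0007, -0.0876]
47 [0.0026, -0.0136, -0.0006, 0.0013, 0.0008, -0.1399]
50 [0.0029, -0.0185, -0.0006, 0.0013, 0.0008, -0.1923]
53 [0.0031, -0.0235, -0.0006, 0.0013, 0.0008, -0.2447]
```

Contact made (about 2 N). Sweeping on.

>>> arm_command(
  motion=[
    [0.001,-0.004,0,0,0,-0.035],
    [0.0019,-0.0087,0,0,0,-0.088],
    [0.0026,-0.0136,0,0,0,-0.14],
    [0.0029,-0.0185,0,0,0,-0.192],
    [0.0031,-0.0235,0,0,0,-0.245],
  ],
)

```text
time: 3.2
tool_pos: [0.4509, 0.3928, 0.0277]
ee_rot: [[-0.905, 0.424, 0.002], [0.424, 0.905, 0.001], [-0.001, 0.002, -1.0]]
ft_force: [1.8, 1.3, -1.0]
opening: 0.005
finger_force: 1.1
```

```bash
python3 -c "
from h import *
t=where();arc([56,59,62,65,68])"
```

```text
t 3.2 th 52.84 r 92.3 toolyaw 53.08 z 0.02768920266297105 f tool [-1.05  1.96  1.01] qv 28.45
56 [0.0008, -0.0051, -0.0003, 0.0017, 0.0009, -0.0509]
59 [0.0017, -0.01, -0.0003, 0.0017, 0.001, -0.1032]
62 [0.0022, -0.0149, -0.0003, 0.0017, 0.001, -0.1556]
65 [0.0025, -0.0199, -0.0003, 0.0017, 0.001, -0.208]
68 [0.0026, -0.0249, -0.0004, 0.0016, 0.0011, -0.2603]
```

>>> arm_command(
  motion=[
    [0.0008,-0.005,0,0,0,-0.051],
    [0.0017,-0.01,0,0,0,-0.103],
    [0.0022,-0.015,0,0,0,-0.156],
    [0.0025,-0.02,0,0,0,-0.208],
    [0.0026,-0.025,0,0,0,-0.26],
  ],
)

```text
time: 3.7
tool_pos: [0.4377, 0.3717, 0.0278]
ee_rot: [[-0.984, 0.177, 0.001], [0.177, 0.984, 0.002], [-0.001, 0.002, -1.0]]
ft_force: [1.4, 2.2, -0.1]
opening: 0.005
finger_force: 1.1
```

```bash
python3 -c "
from h import *
t=where();arc([70,71.5,73,74.5,76])"
```

```text
t 3.7 th 67.85 r 92.4 toolyaw 68.0 z 0.027822413378816902 f tool [-1.01  2.43  0.09] qv 29.62
70 [0.0004, -0.0035, -0.0002, 0.002, 0.0012, -0.035]
71.5 [0.0009, -0.0059, -0.0002, 0.002, 0.0012, -0.0612]
73 [0.0013, -0.0084, -0.0002, 0.002, 0.0012, -0.0873]
74.5 [0.0017, -0.0108, -0.0002, 0.002, 0.0013, -0.1135]
76 [0.002, -0.0133, -0.0002, 0.002, 0.0013, -0.1397]
```

>>> arm_command(
  motion=[
    [0.0004,-0.0035,0,0,0,-0.035],
    [0.0009,-0.006,0,0,0,-0.061],
    [0.0013,-0.0084,0,0,0,-0.087],
    [0.0017,-0.0108,0,0,0,-0.113],
    [0.002,-0.0133,0,0,0,-0.14],
  ],
)

```text
time: 4.2
tool_pos: [0.433, 0.3585, 0.0275]
ee_rot: [[-0.999, 0.039, 0.0], [0.039, 0.999, 0.001], [-0.0, 0.001, -1.0]]
ft_force: [1.4, 2.4, 1.2]
opening: 0.007
finger_force: 1.0
```

```bash
python3 -c "
from h import *
t=where();arc([77,78,79,80,81])"
```

```text
t 4.2 th 76.33 r 92.3 toolyaw 75.94 z 0.02747365638131412 f tool [-1.28  2.42 -1.17] qv 15.99
77 [-0.0001, -0.0011, -0.0005, 0.0006, 0.0002, -0.0185]
78 [0.0003, -0.0027, -0.0005, 0.0006, 0.0002, -0.0359]
79 [0.0006, -0.0043, -0.0005, 0.0006, 0.0003, -0.0534]
80 [0.0009, -0.0059, -0.0005, 0.0006, 0.0003, -0.0709]
81 [0.0012, -0.0076, -0.0005, 0.0005, 0.0003, -0.0883]
```

>>> arm_command(
  motion=[
    [0.0003,-0.0025,0,0,0,-0.036],
    [0.0006,-0.004,0,0,0,-0.053],
    [0.0009,-0.006,0,0,0,-0.07],
    [0.0012,-0.0076,0,0,0,-0.088],
    [0.0012,-0.0076,0,0,0,-0.088],
  ],
)

```text
time: 4.7
tool_pos: [0.4312, 0.3503, 0.0271]
ee_rot: [[-0.999, -0.047, -0.0], [-0.047, 0.999, -0.0], [0.001, -0.0, -1.0]]
ft_force: [0.4, 1.7, 1.9]
opening: 0.004
finger_force: 0.7
```

```bash
python3 -c "
from h import *
t=where();arc([82,83,84,85,86])
t=load('top0')
g=lambda x,y,z:onz(t,(240+x/4,150+y/4),z)[:2]
a=np.radians(YAW)
for nm,q in (('tab',onz(t,(369.8,281.8),.058)[:2]),('rubber',g(493,285,.04)),('rubber32',g(490,295,.032)),('plateRtop',g(503,215,.006)),('plateRbot',g(632,548,.006)),('plateLtop',g(380,300,.006)),('plateLbot',g(470,555,.006))):
    d=q-H
    for th in(92,95,98):
        b=np.radians(YAW+90+th);u=np.array([np.cos(b),np.sin(b)]);print(nm,th,'along',round(1e3*d@u,1),'to +x side',round(1e3*(d@[u[1],-u[0]]),1))
"
```

```text
t 4.7 th 81.4 r 92.1 toolyaw 80.87 z 0.02713962550322273 f tool [-0.43  1.69 -1.89] qv 0.99
82 [0.0001, -0.001, -0.0009, -0.0004, -0.0005, -0.0197]
83 [0.0005, -0.0026, -0.0009, -0.0004, -0.0005, -0.0372]
84 [0.0008, -0.0042, -0.0009, -0.0004, -0.0005, -0.0546]
85 [0.0011, -0.0058, -0.0009, -0.0004, -0.0005, -0.0721]
86 [0.0014, -0.0075, -0.0009, -0.0004, -0.0005, -0.0895]
tab 92 along 169.1 to +x side 7.1
tab 95 along 168.5 to +x side 15.9
tab 98 along 167.5 to +x side 24.7
rubber 92 along 56.9 to +x side -14.1
rubber 95 along 57.5 to +x side -11.1
rubber 98 along 58.0 to +x side -8.1
rubber32 92 along 60.2 to +x side -12.5
rubber32 95 along 60.7 to +x side -9.3
rubber32 98 along 61.1 to +x side -6.1
plateRtop 92 along 20.1 to +x side -33.0
plateRtop 95 along 21.8 to +x side -31.9
plateRtop 98 along 23.4 to +x side -30.8
plateRbot 92 along 192.3 to +x side -48.4
plateRbot 95 along 194.6 to +x side -38.3
plateRbot 98 along 196.3 to +x side -28.1
plateLtop 92 along 45.7 to +x side 37.1
plateLtop 95 along 43.7 to +x side 39.5
plateLtop 98 along 41.6 to +x side 41.7
plateLbot 92 along 175.8 to +x side 27.6
plateLbot 95 along 174.1 to +x side 36.8
plateLbot 98 along 171.9 to +x side 45.8
```

>>> arm_command(
  motion=[
    [0.0003,-0.0018,0,0,0,-0.028],
    [0.0005,-0.0034,0,0,0,-0.046],
    [0.0008,-0.005,0,0,0,-0.063],
    [0.0011,-0.0062,0,0,0,-0.077],
    [0.0014,-0.0075,0,0,0,-0.09],
  ],
)

```text
time: 5.2
tool_pos: [0.4302, 0.343, 0.0271]
ee_rot: [[-0.991, -0.137, -0.0], [-0.137, 0.991, -0.0], [0.0, -0.0, -1.0]]
ft_force: [-0.4, 2.5, 0.6]
opening: 0.007
finger_force: 1.0
```

```bash
python3 -c "
from h import *
t=where();arc([87,88,89,90,91])"
```

```text
t 5.2 th 85.86 r 92.1 toolyaw 86.07 z 0.02711821448608005 f tool [ 0.03  2.54 -0.59] qv 7.83
87 [0.0004, -0.0018, -0.0009, -0.0001, -0.0004, -0.0162]
88 [0.0007, -0.0034, -0.0009, -0.0001, -0.0004, -0.0336]
89 [0.0011, -0.0051, -0.0009, -0.0001, -0.0004, -0.0511]
90 [0.0014, -0.0067, -0.0009, -0.0001, -0.0004, -0.0686]
91 [0.0016, -0.0083, -0.0009, -0.0001, -0.0004, -0.086]
```

>>> arm_command(
  motion=[
    [0.0004,-0.0018,-0.0005,0,0,-0.016],
    [0.0007,-0.0034,-0.0009,0,0,-0.034],
    [0.001,-0.0048,-0.0009,0,0,-0.048],
    [0.0013,-0.006,-0.0009,0,0,-0.062],
    [0.0014,-0.0067,-0.0009,0,0,-0.07],
  ],
)

```text
time: 5.7
tool_pos: [0.43, 0.3361, 0.0281]
ee_rot: [[-0.979, -0.205, -0.0], [-0.205, 0.979, -0.0], [0.0, -0.0, -1.0]]
ft_force: [-0.4, 1.7, -1.8]
opening: 0.007
finger_force: 1.0
```

>>> arm_command(
  motion=[
    [0.0001,-0.0003,0,0,0,-0.003],
    [0.0001,-0.0006,0,0,0,-0.006],
    [0.0002,-0.0009,0,0,0,-0.01],
    [0.0002,-0.0012,0,0,0,-0.013],
    [0.0002,-0.0013,0,0,0,-0.014],
  ],
)

```text
time: 6.2
tool_pos: [0.43, 0.3351, 0.0282]
ee_rot: [[-0.976, -0.219, -0.0], [-0.219, 0.976, 0.0], [0.0, 0.0, -1.0]]
ft_force: [-0.4, 1.4, -1.4]
opening: 0.006
finger_force: 1.0
```

```bash
python3 -c "
from h import *
t=where();arc([91,92,93,94,95])"
```

```text
t 6.2 th 90.73 r 91.7 toolyaw 90.83 z 0.028161380402204558 f tool [0.11 1.47 1.37] qv 0.52
91 [0.0004, -0.0004, 0.0002, 0.0, -0.0001, -0.003]
92 [0.0008, -0.002, 0.0002, 0.0, -0.0001, -0.0205]
93 [0.0011, -0.0037, 0.0002, 0.0, -0.0001, -0.0379]
94 [0.0014, -0.0053, 0.0002, 0.0, -0.0001, -0.0554]
95 [0.0017, -0.0069, 0.0002, 0.0, -0.0001, -0.0728]
```

>>> arm_command(
  motion=[
    [0.0002,-0.0003,0,0,0,-0.003],
    [0.0003,-0.0006,0,0,0,-0.006],
    [0.0004,-0.0009,0,0,0,-0.01],
    [0.0005,-0.0012,0,0,0,-0.013],
    [0.0005,-0.0013,0,0,0,-0.014],
  ],
)

```text
time: 6.7
tool_pos: [0.43, 0.3336, 0.0282]
ee_rot: [[-0.973, -0.232, 0.0], [-0.232, 0.973, 0.0], [-0.0, 0.0, -1.0]]
ft_force: [-1.0, 3.1, -1.9]
opening: 0.004
finger_force: 1.0
```

>>> arm_command(
  motion=[
    [0.0001,-0.0003,0,0,0,-0.003],
    [0.0001,-0.0006,0,0,0,-0.006],
    [0.0002,-0.0009,0,0,0,-0.01],
    [0.0002,-0.0012,0,0,0,-0.013],
    [0.0002,-0.0013,0,0,0,-0.014],
  ],
)

```text
time: 7.2
tool_pos: [0.43, 0.3323, 0.0282]
ee_rot: [[-0.969, -0.246, 0.0], [-0.246, 0.969, 0.0], [-0.0, 0.0, -1.0]]
ft_force: [-0.0, 2.2, -0.0]
opening: 0.005
finger_force: 1.0
```

>>> arm_command(
  motion=[
    [0.0001,-0.0003,0,0,0,-0.003],
    [0.0001,-0.0006,0,0,0,-0.006],
    [0.0002,-0.0009,0,0,0,-0.01],
    [0.0002,-0.0012,0,0,0,-0.013],
    [0.0002,-0.0013,0,0,0,-0.014],
  ],
)

```text
time: 7.7
tool_pos: [0.43, 0.331, 0.0282]
ee_rot: [[-0.966, -0.259, -0.0], [-0.259, 0.966, -0.0], [0.0, 0.0, -1.0]]
ft_force: [-0.4, 2.4, -1.0]
opening: -0.001
finger_force: 1.0
```

>>> arm_command(
  motion=[
    [0.0001,-0.0003,0,0,0,-0.003],
    [0.0001,-0.0006,0,0,0,-0.006],
    [0.0002,-0.0009,0,0,0,-0.01],
    [0.0002,-0.0012,0,0,0,-0.013],
    [0.0002,-0.0013,0,0,0,-0.014],
  ],
)

```text
time: 8.2
tool_pos: [0.4301, 0.3297, 0.0282]
ee_rot: [[-0.962, -0.273, -0.0], [-0.273, 0.962, -0.0], [0.0, 0.0, -1.0]]
ft_force: [-1.9, 0.9, 0.0]
opening: 0.007
finger_force: 1.0
```

```bash
python3 -c "
from h import *
t=where();arc([94,95,96,97])"
```

```text
t 8.2 th 94.0 r 91.6 toolyaw 94.04 z 0.02817041350912194 f tool [ 1.56  1.42 -0.01] qv 0.53
94 [0.0004, 0.0, 0.0002, 0.0, -0.0002, 0.0006]
95 [0.0008, -0.0016, 0.0002, 0.0, -0.0002, -0.0168]
96 [0.0011, -0.0032, 0.0002, 0.0, -0.0002, -0.0343]
97 [0.0015, -0.0048, 0.0002, 0.0, -0.0002, -0.0517]
```

Now 1 mm steps.

>>> arm_command(
  motion=[
    [0.0001,-0.0003,0,0,0,-0.003],
    [0.0002,-0.0006,0,0,0,-0.006],
    [0.0003,-0.0009,0,0,0,-0.009],
    [0.0004,-0.001,0,0,0,-0.011],
    [0.0004,-0.001,0,0,0,-0.011],
  ],
)

```text
time: 8.7
tool_pos: [0.4301, 0.3286, 0.0282]
ee_rot: [[-0.959, -0.283, 0.0], [-0.283, 0.959, 0.0], [-0.0, 0.0, -1.0]]
ft_force: [-1.6, 0.9, 0.0]
opening: -0.004
finger_force: 0.9
```

>>> arm_command(
  motion=[
    [0.0001,-0.0003,0,0,0,-0.003],
    [0.0001,-0.0006,0,0,0,-0.006],
    [0.0002,-0.0009,0,0,0,-0.009],
    [0.0002,-0.001,0,0,0,-0.011],
    [0.0002,-0.001,0,0,0,-0.011],
  ],
)

```text
time: 9.2
tool_pos: [0.4302, 0.3276, 0.0282]
ee_rot: [[-0.956, -0.294, -0.0], [-0.294, 0.956, -0.0], [0.0, -0.0, -1.0]]
ft_force: [-1.4, 1.8, -0.0]
opening: 0.004
finger_force: 0.9
```

>>> arm_command(
  motion=[
    [0.0001,-0.0003,0,0,0,-0.003],
    [0.0001,-0.0006,0,0,0,-0.006],
    [0.0002,-0.0009,0,0,0,-0.009],
    [0.0002,-0.001,0,0,0,-0.011],
    [0.0002,-0.001,0,0,0,-0.011],
  ],
)

```text
time: 9.7
tool_pos: [0.4303, 0.3266, 0.0282]
ee_rot: [[-0.953, -0.304, -0.0], [-0.304, 0.953, 0.0], [0.0, 0.0, -1.0]]
ft_force: [-0.8, 1.0, -0.9]
opening: 0.004
finger_force: 0.9
```

>>> arm_command(
  motion=[
    [0.0001,-0.0003,0,0,0,-0.003],
    [0.0001,-0.0006,0,0,0,-0.006],
    [0.0002,-0.0009,0,0,0,-0.009],
    [0.0002,-0.001,0,0,0,-0.011],
    [0.0002,-0.001,0,0,0,-0.011],
  ],
)

```text
time: 10.2
tool_pos: [0.4304, 0.3255, 0.0282]
ee_rot: [[-0.949, -0.315, -0.0], [-0.315, 0.949, -0.0], [0.0, -0.0, -1.0]]
ft_force: [-1.8, 1.7, -0.1]
opening: 0.005
finger_force: 0.9
```

>>> arm_command(
  motion=[
    [0.0001,-0.0003,0,0,0,-0.003],
    [0.0001,-0.0006,0,0,0,-0.006],
    [0.0002,-0.0009,0,0,0,-0.009],
    [0.0002,-0.001,0,0,0,-0.011],
    [0.0002,-0.001,0,0,0,-0.011],
  ],
)

```text
time: 10.7
tool_pos: [0.4305, 0.3246, 0.0282]
ee_rot: [[-0.946, -0.325, -0.0], [-0.325, 0.946, -0.0], [0.0, 0.0, -1.0]]
ft_force: [-2.2, 2.3, 0.3]
opening: 0.007
finger_force: 1.0
```

```bash
python3 -c "
from h import *
t=where();arc([97,98,99])"
```

```text
t 10.7 th 97.13 r 91.5 toolyaw 97.18 z 0.02819246414456923 f tool [ 1.36  2.91 -0.33] qv 0.14
97 [0.0004, 0.0002, 0.0002, 0.0, -0.0001, 0.0032]
98 [0.0008, -0.0014, 0.0002, 0.0, -0.0001, -0.0143]
99 [0.0012, -0.003, 0.0002, 0.0, -0.0001, -0.0317]
```

>>> arm_command(
  motion=[
    [0.0001,-0.0003,0,0,0,-0.003],
    [0.0002,-0.0006,0,0,0,-0.006],
    [0.0003,-0.0009,0,0,0,-0.009],
    [0.0004,-0.001,0,0,0,-0.011],
    [0.0004,-0.001,0,0,0,-0.011],
  ],
)

```text
time: 11.2
tool_pos: [0.4306, 0.3235, 0.0282]
ee_rot: [[-0.942, -0.336, 0.0], [-0.336, 0.942, 0.0], [-0.0, -0.0, -1.0]]
ft_force: [-2.1, 1.2, -1.2]
opening: 0.005
finger_force: 0.9
```

>>> arm_command(
  motion=[
    [0.0001,-0.0003,0,0,0,-0.003],
    [0.0001,-0.0006,0,0,0,-0.006],
    [0.0002,-0.0009,0,0,0,-0.009],
    [0.0002,-0.001,0,0,0,-0.011],
    [0.0002,-0.001,0,0,0,-0.011],
  ],
)

```text
time: 11.7
tool_pos: [0.4307, 0.3225, 0.0282]
ee_rot: [[-0.938, -0.346, 0.0], [-0.346, 0.938, 0.0], [-0.0, -0.0, -1.0]]
ft_force: [-0.9, 1.9, -1.4]
opening: 0.002
finger_force: 0.9
```

>>> arm_command(
  motion=[
    [0.0001,-0.0003,0,0,0,-0.003],
    [0.0001,-0.0006,0,0,0,-0.006],
    [0.0002,-0.0009,0,0,0,-0.009],
    [0.0002,-0.001,0,0,0,-0.011],
    [0.0002,-0.001,0,0,0,-0.011],
  ],
)

```text
time: 12.2
tool_pos: [0.4308, 0.3215, 0.0282]
ee_rot: [[-0.934, -0.356, 0.0], [-0.356, 0.934, 0.0], [-0.0, -0.0, -1.0]]
ft_force: [-1.4, 1.7, 0.2]
opening: 0.005
finger_force: 0.9
```

>>> arm_command(
  motion=[
    [0.0001,-0.0003,0,0,0,-0.003],
    [0.0001,-0.0006,0,0,0,-0.006],
    [0.0002,-0.0009,0,0,0,-0.009],
    [0.0002,-0.001,0,0,0,-0.011],
    [0.0002,-0.001,0,0,0,-0.011],
  ],
)

```text
time: 12.7
tool_pos: [0.4308, 0.3208, 0.0282]
ee_rot: [[-0.93, -0.367, 0.0], [-0.367, 0.93, 0.0], [-0.0, 0.0, -1.0]]
ft_force: [-1.7, 2.9, -0.8]
opening: 0.005
finger_force: 1.5
```

```bash
python3 -c "
from h import *
t=where();arc([99,100,101])
from station import get_image
i=get_image('side');cv2.imwrite('pics/s2.png',cv2.resize(i['color'][165:265,270:420,::-1],None,fx=5,fy=5,interpolation=cv2.INTER_CUBIC))"
```

```text
t 12.7 th 99.41 r 91.5 toolyaw 99.72 z 0.0282079159706074 f tool [0.51 3.3  0.78] qv 0.13
99 [0.0003, 0.0007, 0.0002, 0.0004, 0.0002, 0.0125]
100 [0.0007, -0.0009, 0.0002, 0.0004, 0.0002, -0.005]
101 [0.0011, -0.0026, 0.0002, 0.0004, 0.0002, -0.0224]
```

View pics/s2.png

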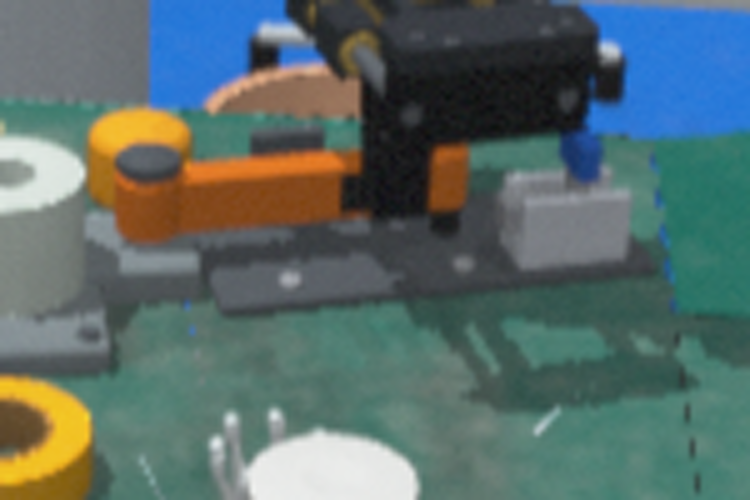

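The leg (orange) lies in front of the stop bracket with the finger at the patch. Force and finger load have started to rise, so the stop is being reached. From here I'll push in small steps without rotation.

>>> arm_command(
  motion=[
    [0,-0.0002,0,0,0,0],
    [0,-0.0004,0,0,0,0],
    [0,-0.0005,0,0,0,0],
  ],
)

```text
time: 13.05
tool_pos: [0.4309, 0.3206, 0.0282]
ee_rot: [[-0.93, -0.367, -0.0], [-0.367, 0.93, 0.001], [-0.0, 0.001, -1.0]]
ft_force: [-2.9, 3.4, -1.8]
opening: 0.008
finger_force: 2.3
```

>>> arm_command(
  motion=[
    [0,-0.0003,0,0,0,0],
    [0,-0.0005,0,0,0,0],
    [0,-0.0005,0,0,0,0],
  ],
)

```text
time: 13.35
tool_pos: [0.4309, 0.3204, 0.0282]
ee_rot: [[-0.93, -0.367, -0.0], [-0.367, 0.93, 0.001], [-0.0, 0.001, -1.0]]
ft_force: [-3.4, 4.7, -2.2]
opening: 0.008
finger_force: 2.8
```

>>> arm_command(
  motion=[
    [0,-0.0003,0,0,0,0],
    [0,-0.0006,0,0,0,0],
    [0,-0.001,0,0,0,0],
    [0,-0.001,0,0,0,0],
  ],
)

```text
time: 13.75
tool_pos: [0.431, 0.3202, 0.0282]
ee_rot: [[-0.93, -0.367, -0.0], [-0.367, 0.93, 0.002], [-0.0, 0.002, -1.0]]
ft_force: [-3.7, 5.1, -1.8]
opening: 0.004
finger_force: 3.5
```

>>> arm_command(
  motion=[
    [0,-0.0003,0,0,0,0],
    [0,-0.0006,0,0,0,0],
    [0,-0.001,0,0,0,0],
    [0,-0.001,0,0,0,0],
  ],
)

```text
time: 14.15
tool_pos: [0.431, 0.32, 0.0282]
ee_rot: [[-0.93, -0.368, -0.001], [-0.368, 0.93, 0.003], [-0.001, 0.003, -1.0]]
ft_force: [-3.7, 7.7, -2.2]
opening: 0.005
finger_force: 4.2
```

```bash
python3 -c "
from h import *
where()"
```

```text
t 14.15 th 99.92 r 91.5 toolyaw 99.76 z 0.02824343625745013 f tool [0.62 8.57 2.25] qv 0.17
```

>>> arm_command(
  motion=[
    [0,-0.0005,0,0,0,0],
    [0,-0.001,0,0,0,0],
    [0,-0.0015,0,0,0,0],
    [0,-0.0015,0,0,0,0],
  ],
)

```text
time: 14.55
tool_pos: [0.4311, 0.3197, 0.0283]
ee_rot: [[-0.93, -0.368, -0.001], [-0.368, 0.93, 0.004], [-0.001, 0.004, -1.0]]
ft_force: [-4.3, 9.5, -2.6]
opening: 0.006
finger_force: 5.3
```

```bash
python3 -c "
from h import *
where()"
```

```text
t 14.55 th 100.1 r 91.4 toolyaw 99.8 z 0.02828373664590314 f tool [ 0.48 10.43  2.64] qv 0.12
```

>>> arm_command(
  motion=[
    [0,-0.0004,0,0,0,0],
    [0,-0.0008,0,0,0,0],
    [0,-0.0008,0,0,0,0],
    [0,-0.0008,0,0,0,0],
    [0,-0.0008,0,0,0,0],
  ],
)

```text
time: 15.05
tool_pos: [0.4311, 0.3196, 0.0283]
ee_rot: [[-0.93, -0.368, -0.001], [-0.368, 0.93, 0.005], [-0.001, 0.005, -1.0]]
ft_force: [-4.5, 9.9, -4.2]
opening: 0.008
finger_force: 5.9
```

>>> arm_command(
  motion=[
    [0,0,0,0,0,0],
    [0,0,0,0,0,0],
    [0,0,0,0,0,0],
    [0,0,0,0,0,0],
  ],
)

```text
time: 15.45
tool_pos: [0.4311, 0.3197, 0.0283]
ee_rot: [[-0.93, -0.369, -0.001], [-0.369, 0.93, 0.005], [-0.001, 0.005, -1.0]]
ft_force: [-4.1, 11.1, -3.6]
opening: 0.006
finger_force: 5.9
```

```bash
python3 -c "
from h import *
where()"
```

```text
t 15.45 th 100.15 r 91.4 toolyaw 99.83 z 0.028286953239965804 f tool [-0.26 11.86  3.62] qv 0.11
```

About 12 N. I'll hold it a little longer, then back away and rise.

>>> arm_command(
  motion=[
    [0,0,0,0,0,0],
    [0,0,0,0,0,0],
    [0,0,0,0,0,0],
    [0,0,0,0,0,0],
    [0,0,0,0,0,0],
  ],
)

```text
time: 15.95
tool_pos: [0.4311, 0.3196, 0.0283]
ee_rot: [[-0.93, -0.368, -0.001], [-0.368, 0.93, 0.005], [-0.001, 0.005, -1.0]]
ft_force: [-4.6, 11.2, -3.2]
opening: -0.0
finger_force: 5.9
```

>>> arm_command(
  motion=[
    [0,0.003,0,0,0,0],
    [0,0.006,0,0,0,0],
    [0,0.011,0,0,0,0],
    [0,0.017,0,0,0,0],
    [0,0.022,0,0,0,0],
  ],
)

```text
time: 16.45
tool_pos: [0.4252, 0.3359, 0.0283]
ee_rot: [[-0.931, -0.366, 0.001], [-0.366, 0.931, -0.0], [-0.0, -0.001, -1.0]]
ft_force: [-0.1, -0.3, 0.4]
opening: 0.008
finger_force: 0.0
```

>>> arm_command(
  motion=[
    [0,0,-0.02,0,0,0],
    [0,0,-0.045,0,0,0],
    [0,0,-0.07,0,0,0],
    [0,0,-0.092,0,0,0],
    [0,0,-0.092,0,0,0],
  ],
)

```text
time: 16.95
tool_pos: [0.4269, 0.3375, 0.1237]
ee_rot: [[-0.93, -0.366, 0.005], [-0.366, 0.931, 0.004], [-0.006, 0.002, -1.0]]
ft_force: [0.0, 0.7, 0.5]
opening: 0.007
finger_force: 0.0
```

```bash
python3 - <<'E'
from h import *
from station import get_image,readout
where()
im=[]
for n in('side','top'):
    i=get_image(n);np.savez(f'{n}3.npz',**i)
    c=i['color'][165:255,260:420,::-1] if n=='side' else i['color'][190:300,260:420,::-1]
    im.append(cv2.resize(c,None,fx=3,fy=3,interpolation=cv2.INTER_CUBIC))
cv2.imwrite('pics/a3.png',np.vstack(im)[:600])
E
```

```text
t 16.95 th 88.85 r 95.0 toolyaw 99.68 z 0.12368647905687088 f tool [-0.28  0.69 -0.53] qv 2.85
```

View pics/a3.png

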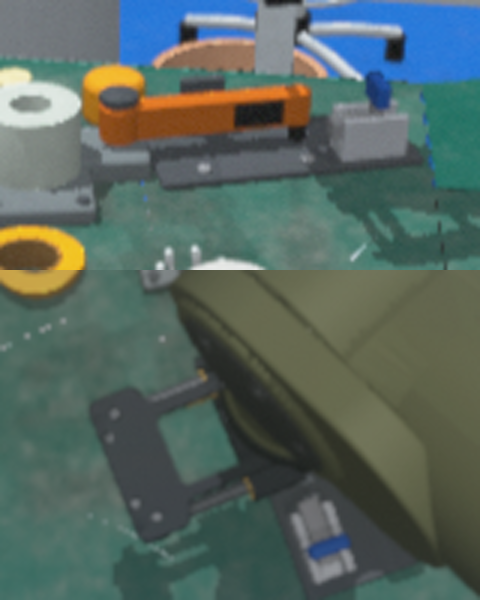

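The leg rests against the stop, in line with the bracket. The blue tab is clear at about (328,547) in the lower panel. I'll move behind the tab.

```bash
cat >> h.py <<'E'
def tabp(q):
    o=np.radians(200);return np.array([.3582,.2986])+q*np.array([np.cos(o),np.sin(o)])
E
python3 -c "
from h import *
t=load('top3');c=[x for x in blobs(t,(105,120,60),(125,255,255),(355,265,385,300))]
for x in c:
    r=cv2.minAreaRect(x);print(r[0],onz(t,r[0],.057))
print(cmd([*tabp(.024),.124],200))"
```

```text
(369.3500061035156, 281.5500183105469) [0.35905961 0.29969647 0.057     ]
[0.0999, -0.0097, -0.0038, 0.0, 0.0008, 0.026]
```

>>> arm_command(
  motion=[
    [0.03,-0.003,-0.002,0,0,0.01],
    [0.065,-0.006,-0.003,0,0,0.026],
    [0.1,-0.0095,-0.003,0,0,0.026],
    [0.1,-0.0095,-0.003,0,0,0.026],
    [0.1,-0.0095,-0.003,0,0,0.026],
  ],
)

```text
time: 17.55
tool_pos: [0.3347, 0.29, 0.1222]
ee_rot: [[-0.939, -0.343, -0.001], [-0.343, 0.939, -0.001], [0.001, -0.001, -1.0]]
ft_force: [0.3, 0.5, -0.2]
opening: 0.007
finger_force: 0.0
```

```bash
python3 -c "
from h import *
print(cmd([*tabp(.024),.043],200))
from station import readout
print(readout.observe()['joint_positions'])"
```

```text
[-0.0011, 0.0001, 0.0792, -0.0007, -0.0008, 0.0006]
[-4.32109430e+01 -2.19525758e+00 -1.12518698e+00  1.18332034e+02
 -3.03108131e-02  6.39199284e+01  6.57149759e+01]
```

>>> arm_command(
  motion=[
    [0,0,0.012,0,0,0],
    [0,0,0.026,0,0,0],
    [0,0,0.04,0,0,0],
    [0,0,0.054,0,0,0],
    [0,0,0.064,0,0,0],
  ],
)

```text
time: 18.05
tool_pos: [0.3354, 0.2901, 0.0571]
ee_rot: [[-0.94, -0.342, -0.002], [-0.342, 0.94, -0.002], [0.002, -0.001, -1.0]]
ft_force: [-0.7, 0.0, 1.0]
opening: 0.001
finger_force: 0.0
```

>>> arm_command(
  motion=[
    [0,0,0.005,0,0,0],
    [0,0,0.01,0,0,0],
    [0,0,0.015,0,0,0],
    [0,0,0.015,0,0,0],
  ],
)

```text
time: 18.45
tool_pos: [0.3352, 0.2904, 0.0438]
ee_rot: [[-0.94, -0.342, -0.0], [-0.342, 0.94, -0.0], [0.0, -0.0, -1.0]]
ft_force: [-0.2, -1.0, -1.1]
opening: 0.003
finger_force: 0.0
```

```bash
python3 - <<'E'
from h import *
from station import get_image
print(cmd([*tabp(.0145),.043],200))
i=get_image('side');cv2.imwrite('pics/s4.png',cv2.resize(i['color'][150:240,300:430,::-1],None,fx=5,fy=5,interpolation=cv2.INTER_CUBIC))
E
```

```text
[-0.0099, -0.0002, 0.0007, -0.0002, -0.0005, 0.0001]
```

View pics/s4.png

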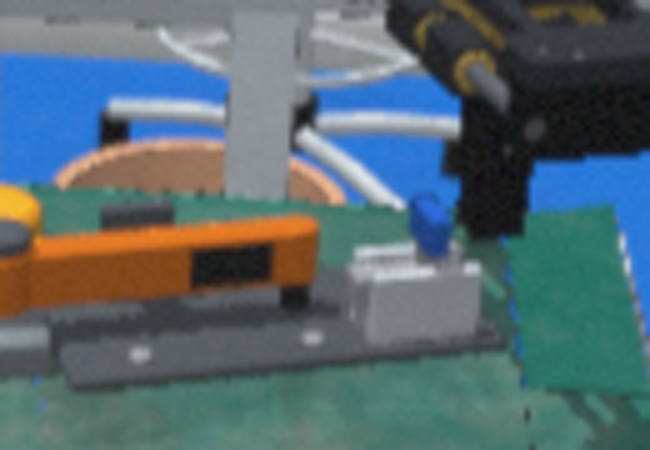

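The finger is just behind the blue tab at its height, so I'll push toward the hinge (tool -x).

>>> arm_command(
  motion=[
    [-0.003,0,0,0,0,0],
    [-0.006,0,0,0,0,0],
    [-0.009,0,0,0,0,0],
    [-0.012,0,0,0,0,0],
    [-0.015,0,0,0,0,0],
  ],
)

```text
time: 19.0
tool_pos: [0.3489, 0.2956, 0.0441]
ee_rot: [[-0.94, -0.342, -0.001], [-0.342, 0.94, -0.001], [0.001, -0.0, -1.0]]
ft_force: [-3.0, -1.2, 2.0]
opening: 0.002
finger_force: 1.4
```

>>> arm_command(
  motion=[
    [-0.002,0,0,0,0,0],
    [-0.004,0,0,0,0,0],
    [-0.006,0,0,0,0,0],
    [-0.008,0,0,0,0,0],
    [-0.01,0,0,0,0,0],
  ],
)

```text
time: 19.5
tool_pos: [0.3589, 0.2989, 0.0441]
ee_rot: [[-0.94, -0.342, -0.0], [-0.342, 0.94, -0.0], [0.0, -0.0, -1.0]]
ft_force: [-2.4, -1.6, 0.9]
opening: 0.008
finger_force: 1.3
```

```bash
cat >> h.py <<'E'
def tabw():
    from station import readout
    s=readout.observe();R=np.array(s['ee_rot']);o=np.radians(200);d=np.array(s['tool_pos'])[:2]-[.3582,.2986]
    print('t',s['time'],'q from start contact',round(14.5-1e3*d@[np.cos(o),np.sin(o)],2),'f tool',np.round(R.T@np.array(s['ft_force']),2))
E
python3 -c "
from h import *
tabw()"
```

```text
t 19.5 q from start contact 15.24 f tool [ 2.77 -0.65 -0.94]
```

>>> arm_command(
  motion=[
    [-0.001,0,0,0,0,0],
    [-0.002,0,0,0,0,0],
    [-0.003,0,0,0,0,0],
    [-0.004,0,0,0,0,0],
    [-0.005,0,0,0,0,0],
  ],
)

```text
time: 20.0
tool_pos: [0.3635, 0.3006, 0.0441]
ee_rot: [[-0.94, -0.342, -0.0], [-0.342, 0.94, -0.0], [0.0, -0.0, -1.0]]
ft_force: [-2.8, -2.6, 0.8]
opening: 0.005
finger_force: 1.3
```

>>> arm_command(
  motion=[
    [-0.0005,0,0,0,0,0],
    [-0.001,0,0,0,0,0],
    [-0.0015,0,0,0,0,0],
    [-0.002,0,0,0,0,0],
    [-0.002,0,0,0,0,0],
  ],
)

```text
time: 20.5
tool_pos: [0.3654, 0.3015, 0.0441]
ee_rot: [[-0.94, -0.342, 0.0], [-0.342, 0.94, -0.0], [0.0, -0.0, -1.0]]
ft_force: [-0.4, -3.3, 1.1]
opening: 0.01
finger_force: 1.1
```

```bash
python3 -c "
from h import *
tabw()"
```

```text
t 20.5 q from start contact 22.22 f tool [ 1.5  -2.93 -1.07]
```

>>> arm_command(
  motion=[
    [-0.0005,0,0,0,0,0],
    [-0.001,0,0,0,0,0],
    [-0.0015,0,0,0,0,0],
    [-0.002,0,0,0,0,0],
    [-0.002,0,0,0,0,0],
  ],
)

```text
time: 21.0
tool_pos: [0.3666, 0.3019, 0.044]
ee_rot: [[-0.94, -0.342, -0.001], [-0.342, 0.94, -0.001], [0.002, -0.0, -1.0]]
ft_force: [-3.2, -4.2, 1.0]
opening: 0.008
finger_force: 2.4
```

```bash
python3 -c "
from h import *
tabw()"
```

```text
t 21.0 q from start contact 23.48 f tool [ 4.44 -2.9  -0.97]
```

>>> arm_command(
  motion=[
    [-0.001,0,0,0,0,0],
    [-0.002,0,0,0,0,0],
    [-0.002,0,0,0,0,0],
    [-0.002,0,0,0,0,0],
  ],
)

```text
time: 21.4
tool_pos: [0.3667, 0.302, 0.0439]
ee_rot: [[-0.94, -0.342, -0.005], [-0.342, 0.94, -0.003], [0.005, -0.001, -1.0]]
ft_force: [-8.9, -4.8, 6.1]
opening: 0.005
finger_force: 4.7
```

```bash
python3 -c "
from h import *
tabw()"
```

```text
t 21.4 q from start contact 23.6 f tool [10.01 -1.44 -6.04]
```

It has reached the hard end: the tab stays put under 10 N. I'll back off, rise and check.

>>> arm_command(
  motion=[
    [0.003,0,0,0,0,0],
    [0.007,0,0,0,0,0],
    [0.012,0,0,0,0,0],
    [0.016,0,0,0,0,0],
    [0.016,0,0,0,0,0],
  ],
)

```text
time: 21.9
tool_pos: [0.3538, 0.2976, 0.0443]
ee_rot: [[-0.939, -0.343, 0.0], [-0.343, 0.939, 0.001], [-0.001, 0.0, -1.0]]
ft_force: [-0.2, 0.2, 0.5]
opening: 0.005
finger_force: 0.0
```

>>> arm_command(
  motion=[
    [0,0,-0.02,0,0,0],
    [0,0,-0.05,0,0,0],
    [0,0,-0.09,0,0,0],
    [0,0,-0.13,0,0,0],
    [0,0,-0.13,0,0,0],
  ],
)

```text
time: 22.4
tool_pos: [0.3572, 0.3002, 0.1802]
ee_rot: [[-0.94, -0.342, 0.009], [-0.342, 0.94, 0.008], [-0.011, 0.005, -1.0]]
ft_force: [1.4, 1.4, 0.3]
opening: 0.004
finger_force: 0.0
```

```bash
python3 - <<'E'
from h import *
from station import get_image
tabw()
im=[]
for n in('side','top'):
    i=get_image(n);np.savez(f'{n}5.npz',**i)
    c=i['color'][160:250,250:420,::-1] if n=='side' else i['color'][150:300,250:420,::-1]
    im.append(cv2.resize(c,None,fx=2.5,fy=2.5,interpolation=cv2.INTER_CUBIC))
cv2.imwrite('pics/a5.png',np.vstack(im)[:600])
E
```

```text
t 22.4 q from start contact 14.09 f tool [-1.76  0.8  -0.23]
```

View pics/a5.png

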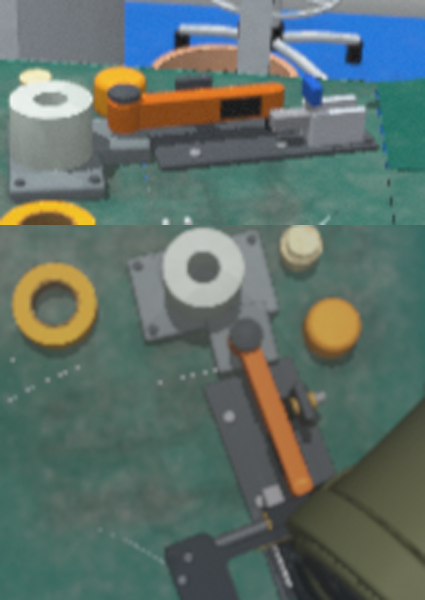

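The leg lies at the stop at (275,420) in the lower panel. The bolt's steel end has run in behind the leg's end at (270,495), and the tab is fully forward. The weight, cap and tape stand where they were.

```bash
python3 -c "
from station import workorder
print(workorder.finish_job())"
```

```text
the job is handed in; nothing more can be done
None
```

I pushed the leg onto its rubber stop and held it there at about 12 N for a second, then slid the lock bolt home to its hard end; the weight, cap and tape stayed put, and I handed the job in at 22.5 s.

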